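# Seat the spotting mask on the jig's locating pins

## Robot

A 7-joint arm with a two-finger parallel gripper is mounted at the origin on a cart in front of the work surface, level with it; the furniture and walls round the work are solid. World frame = base frame: x ahead of the robot, y to its left, z up, the work surface at z = 0. Lengths are in m, angles in rad, forces in N, time in s.
With the tool pointing down it reaches from about 0.35 to 0.9 m from the base axis. Payload 7.2 kg.
Tool frame: the origin (TCP) lies midway between the tips of the shut fingers; the grasp point (between the pads) lies r.pinch_z behind it (r.pinch_z is the distance from the TCP to the grasp point, in m); z points along the fingers, y is the line along which they close (so a half turn about z gives the same grasp; the last joint's range is limited). The gripper opens to 85 mm and grips with 20 to 120 N. Pads are 22 mm wide; open, the fingers measure 114 mm over their backs; the gripper's body (76 mm by 85 mm) begins 54 mm behind the grasp point. The pads swing forward as they close: fully open they stand 13 mm farther back than shut.
Start: joints at [-1.378, 0.411, -0.013, 1.596, 0.006, 1.134, -0.082], TCP at [0.161, 0.604, 0.231] pointing down, gripper open.
Joint ranges: [-2.95, 2.95], [-0.29, 1.99], [-1.47, 1.44], [0.14, 2.54], [-1.03, 4.17], [0.13, 1.85], [-2.86, 2.86]. Speed limits (rad/s): [2.39, 2.39, 3.01, 3.01, 3.14, 3.14, 3.14].

## Interface

Orientations are given as a unit quaternion [x, y, z, w].
In Python, from cell import status, viewer, finish_job, r gives the robot as it stands.
- The arm moves only by the shell command python3 -m crank 'ROWS' [OPENING] [FORCE]. ROWS is JSON, a list that holds one entry, the list of rows, each a list of 6 numbers: the shift along the tool's x, y, z in cm, then the turn, a rotation vector about the tool's x, y, z in rad. A call has exactly 5 rows; each row shifts and turns the commanded pose from where the row before left it, along the tool's axes as they then stand; what a row does not reach is not made up. A row lasts 1/12 s, in which the tool goes at most 41.7 mm and 7.16 degrees, less where a joint would pass 70% of its speed; a pose out of reach is approached as far as the arm can. A call is refused whole if a number of a shift passes 4.17 or a number of a turn 0.125, either way. A call with a gripper value outside its range is refused whole. OPENING is the closure, from 0 (fully open) to 1 (shut), set as the call begins (- or left out, the last holds). The fingers move at their own pace and stop on an object; FORCE is the grip in N (left out, the last holds). Time passes only in rows, so rows that do not move let the fingers close, or fill a call up. It gives the time, the measured TCP pose, the force, the opening and the grip force at its end, in the units of the state.
- status.read_state(): the state, without advancing time (a new reading comes with each control period).
- viewer.read_camera(name): name is "scene" or "top"; returns (picture, depth): 384x512x3 uint8, red, green, blue; 384x512 float32, m along the optical axis (not along the pixel's ray), 0 where there is no reading.
- viewer.calibration(name): a dict with "fx", "fy", "cx", "cy" (pixels), "eye" and "attitude" of the camera in the world. Camera axes: x right, y up, looking along -z (the intrinsics and any distortion apply to the point x, -y, -z); pixel columns grow to the right and rows downward; lengths in m; the calibration is good to about 2 mm. A picture is of the moment at which its call begins. calibration takes no time and is no camera call.
- finish_job(): hands the job in; it is judged then, once.
Trained networks look in the newest picture that a camera, given by its name, has taken for a name from the list of things; names that differ only in an ending like _2 or _b are one class to them, and where a whole thing is asked for, a point or a joint stands for the part that bears it (a point fixed in the world has none). Each returns a list of dicts, best first, with "score" (0 to 1); they miss things now and then, are a little off and sometimes report something else, mostly with a low value. They report only what shows in the picture. A call takes as long as a camera call.
- viewer.outline_of(camera, name): "pixels" (384x512 bool, what is visible of it) and "centre" ([column, row] in pixels, amid what is visible of it).
The state is a dict: "clock": time; "joint_pos": joint angles; "joint_vel": joint speeds; "joint_efforts": joint torques, N m; "ee_pos": TCP position; "tcp_rot": TCP orientation; "wrist_force": force on the tool from outside, world axes, zero at the start; "torque": the same for the moment, N m; "finger_gap": finger opening in m; "gripper_force": force on a finger pad.
Only numpy, scipy, OpenCV 4.12 (cv2) and the standard library are available. Lean on these libraries where they do the work, as an engineer would, in place of code of your own. Each camera call takes 0.05 s, during which the arm holds its last target. There are 200 camera calls.

## Task

Take the steel spotting mask by its black handle and set it lightly on the two locating pins of the aluminium jig, with its long slot on the side of the white plate; then, pressing lightly, slide it along the jig until both holes drop over the pins, press it down flush on the deck and let go. Never force it: only gentle forces on the pins and the jig (well under 25 N), and leave the other things on the bench alone.

Things in the scene. Friction and masses are not known exactly. Their poses are not given: they have to be found in the camera images.
- fixture: The jig: aluminium block fixed to the bench, 180 (x) x 180 (y) x 24 high; origin at the centre of its underside, x along its two grooves, z up. A white plate, 50 x 100, is let flush into the deck on the -x half. Two pins (see deck) stand on one bar, clamped by a black thumb nut on each side; the nuts reach out to y = +-104, 12 high, beside the pins. The clamp slips at about 60 N.
- deck (a point): On the deck's top (24 above the bench) at x = 20, y = 0 of the jig, the middle of the pins' range; axes as the jig's. The pins, side by side at y = +55 and -55, can stand anywhere from x = -20 to +20 of this point: their x is not measured. Each is 8 thick and 6 high above the deck; the upper 1 is bevelled to 6 across at the top.
- mask: Loose steel plate 120 (x) x 150 (y) x 5 thick, 0.2 to 0.3 kg with handle, flat on the bench at the start. Origin on its underside under the handle; it reaches from x = -70 to +50. Locating holes at x = 0: y = +55 round, 10 wide; y = -55 oblong, 10 (x) by 17 (y). Seated, its axes point as the jig's, underside 24 above the bench; resting on the pin tips, 30.
- mask_handle (a point): Middle of the mask's black handle, 46 above the underside over the mask's origin. The handle is a bar 16 (x) x 50 (y) x 36 high, on two short sprung stems; grip it across its 16 mm, fingers along the mask's x.
- mask_slot (a point): Centre of the mask's long slot (13 x 91, along y), on the underside, x = -47.5 in the mask's frame.
- grip (a joint): How far the handle is pressed down into its sprung stems, m: 0 = fully up (also when the mask hangs from it), 0.010 = stop. The spring pushes with 4 N at 0 and 0.5 N more per mm, damped (30 N s/m); sideways and in turning the handle is rigid with the plate.
- timer: Bystander, to be left alone: white lab timer, 61x63x18, lying flat (sizes in mm); origin at the centre of its underside.
- amber: Bystander, to be left alone: brown bottle with black cap, 42 across, 85 high (sizes in mm); origin at the centre of its underside.
- beaker: Bystander, to be left alone: glass beaker, 56 across, 68 high (sizes in mm); origin at the centre of its underside.
- weigh_boat: Bystander, to be left alone: white square weighing dish, 62x62x17 (sizes in mm); origin at the centre of its underside.
- tweezers: Bystander, to be left alone: steel tweezers, 120 long, lying (sizes in mm); origin at the centre of its underside.
- marker: Bystander, to be left alone: white pen with black cap, 134 long, lying (sizes in mm); origin at the centre of its underside.
- cap_vial: Bystander, to be left alone: small white-capped vial, 25 across, 52 high (sizes in mm); origin at the centre of its underside.

How it is judged:
On the way, in this order (a step that is already met when the one before it is completed fails the run):
1. the mask is held over the jig, above its pins' tips or on them, slot to the white plate's side (x of mask in the frame of fixture between -0.025 and 0.065 m and y of mask in the frame of fixture between -0.02 and 0.02 m and z of mask in the frame of fixture between 0.028 and 0.2 m and x of mask_slot in the frame of fixture below 0.025 m), for 0.1 s.
2. the mask has dropped over the pins and lies flush on the deck (x of mask in the frame of fixture between -0.004 and 0.044 m and y of mask in the frame of fixture between -0.004 and 0.004 m and x of mask_slot in the frame of fixture below 0 m and z of mask in the frame of fixture between 0.022 and 0.0258 m and angle between the z axis of mask and the z axis of fixture, either way round below 0.025 rad and angle between the x axis of mask and the x axis of fixture, either way round below 0.06 rad), for 0.2 s.
At the end, for the whole second after the job is handed in: the mask lies flush on the jig's deck (underside within 2 mm of the deck at the handle, tilt under 0.025 rad), both holes over the pins, its sides along the jig's (within 0.06 rad), slot on the white plate's side, within 4 mm of the jig's middle line, at rest and released (all of step 2 and linear speed of mask below 0.01 m/s and contact force between the fingers and mask below 0.2 N); the robot touches nothing.
It fails at once if the mask presses on the jig or its pins with more than 25 N (contact force between mask and fixture above 25 N).
It fails at once if a bystander is moved by more than 30 mm (distance of any of timer, amber, beaker, weigh_boat, tweezers, marker, cap_vial from where it was at the start of the episode above 0.03 m).
It also fails if it takes over 54 s, if anything falls off the work surface, if the arm or the gripper's body presses on something with over 40 N, if the wrist force passes 120 N, or if a joint passes its speed limit or range.

## Working session

There is one attempt and no reset: what is moved stays moved. The work goes in short steps, Python scripts to look and compute and a shell command to move; the robot and the scene stay as the last step left them, time stands still between calls to the robot, and variables do not carry over. Pictures are saved under pics/ and viewed, at most 10 in all, crops included, and the job is handed in when it is done.

```bash
ls; mkdir -p pics; python3 - <<'E'
from cell import status, viewer, r
import cv2,numpy as np
s=status.read_state(); print({k:np.round(v,3).tolist() for k,v in s.items()}); print(r.pinch_z)
for n in("scene","top"):
    p,d=viewer.read_camera(n); cv2.imwrite(f"pics/{n}0.png",p[:,:,::-1]); print(viewer.calibration(n))
    for k in("mask","fixture","mask_handle"):
        for o in viewer.outline_of(n,k)[:2]: print(n,k,o["score"],o["centre"],o["pixels"].sum())
E
```

```text
pics
{'clock': 0.0, 'joint_pos': [-1.378, 0.412, -0.013, 1.597, 0.006, 1.134, -0.082], 'joint_vel': [0.001, -0.002, 0.0, 0.001, -0.001, -0.0, 0.0], 'joint_efforts': [0.0, -60.063, 0.683, -29.941, 0.014, 0.011, 0.0], 'ee_pos': [0.161, 0.603, 0.23], 'tcp_rot': [0.13, 0.992, -0.001, -0.0], 'wrist_force': [-0.634, -0.183, 0.28], 'torque': [0.021, 0.006, 0.007], 'gripper_force': 0.0, 'finger_gap': 0.085}
0.0187
{'fx': 360.96365026384115, 'fy': 360.96365026384115, 'cx': 259.5202066449465, 'cy': 199.61135790662001, 'eye': array([ 0.19160998, -0.65578878,  0.78780353]), 'attitude': array([ 0.34490154, -0.10236084, -0.25023674,  0.89885859])}
scene mask 0.78 [213.0, 150.1] 1036
scene fixture 0.92 [269.6, 218.6] 3854
scene mask_handle 0.57 [213.2, 138.2] 100
{'fx': 488.8291680705566, 'fy': 488.8291680705566, 'cx': 247.72136516095821, 'cy': 196.81981747626884, 'eye': array([ 0.22325066, -0.07384131,  1.54288259]), 'attitude': array([-0.07455787,  0.07330051,  0.71100509, -0.69537035])}
top mask 0.82 [157.9, 201.7] 1673
top mask 0.42 [157.0, 198.3] 129
top fixture 0.63 [263.8, 196.7] 3255
top mask_handle 0.47 [154.6, 199.2] 1627
```

View pics/top0.png

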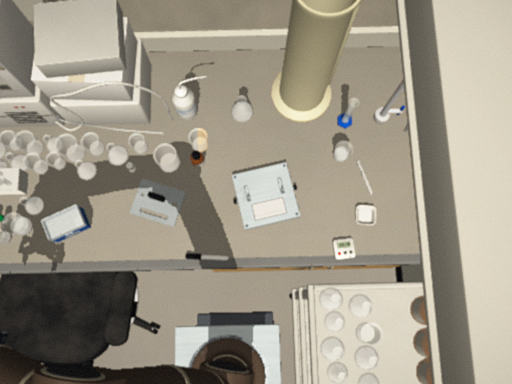

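View pics/scene0.png

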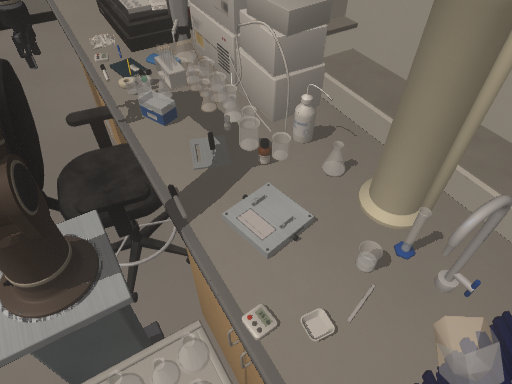

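```bash
cat > h.py <<'E'
from cell import status, viewer, r
import cv2,numpy as np
from scipy.spatial.transform import Rotation as R
def rays(cam,uv):
    c=viewer.calibration(cam); uv=np.asarray(uv,float).reshape(-1,2)
    d=np.c_[(uv[:,0]-c['cx'])/c['fx'],-(uv[:,1]-c['cy'])/c['fy'],-np.ones(len(uv))]
    return np.array(c['eye']),R.from_quat(c['attitude']).apply(d)
def onplane(cam,uv,z):
    e,d=rays(cam,uv); return e+d*((z-e[2])/d[:,2])[:,None]
def proj(cam,P):
    c=viewer.calibration(cam); p=R.from_quat(c['attitude']).inv().apply(np.atleast_2d(P)-c['eye'])
    return np.c_[c['cx']-c['fx']*p[:,0]/p[:,2],c['cy']+c['fy']*p[:,1]/p[:,2]]
def rect(cam,pix,z):
    v,u=np.nonzero(pix); P=onplane(cam,np.c_[u,v],z)[:,:2].astype(np.float32)
    return cv2.minAreaRect(P*1000)
E
python3 - <<'E'
from h import *
for n in("scene","top"):
    p,d=viewer.read_camera(n)
    for k,z in(("mask",.005),("fixture",.024)):
        o=viewer.outline_of(n,k)[0]; m=o['pixels']; print(n,k,rect(n,m,z))
        v,u=np.nonzero(m); dd=d[v,u]; e,ry=rays(n,np.c_[u,v]); P=e+ry*dd[:,None]; print(np.percentile(P[dd>0,2],[5,50,95]).round(4))
    o=viewer.outline_of(n,"mask")[0]['pixels']; q=p.copy()
    b=[(130,170,310,240),(185,125,325,260)][n=="scene"]
    for k in("mask","fixture"):
        cs,_=cv2.findContours(viewer.outline_of(n,k)[0]['pixels'].astype(np.uint8),0,1); 
    c=q[b[1]-15:b[3],b[0]-5:b[2]]; f=4 if n=="top" else 4
    cv2.imwrite(f"pics/{n}1.png",cv2.resize(c,None,fx=f,fy=f,interpolation=cv2.INTER_CUBIC)[:,:,::-1]); print(c.shape)
E
```

```text
scene mask ((538.837890625, 222.97720336914062), (169.40171813964844, 118.54200744628906), 71.85694122314453)
[0.0023 0.0062 0.052 ]
scene fixture ((544.3507690429688, -134.88853454589844), (193.78904724121094, 204.8140869140625), 11.514208793640137)
[0.0095 0.0249 0.0273]
(150, 145, 3)
top mask ((540.1986083984375, 216.65579223632812), (152.0841064453125, 120.9947509765625), 70.79808807373047)
[-0.      0.0059  0.06  ]
top fixture ((549.8922119140625, -125.82937622070312), (181.840087890625, 193.94461059570312), 11.086405754089355)
[0.0176 0.0247 0.0305]
(85, 185, 3)
```

View pics/top1.png

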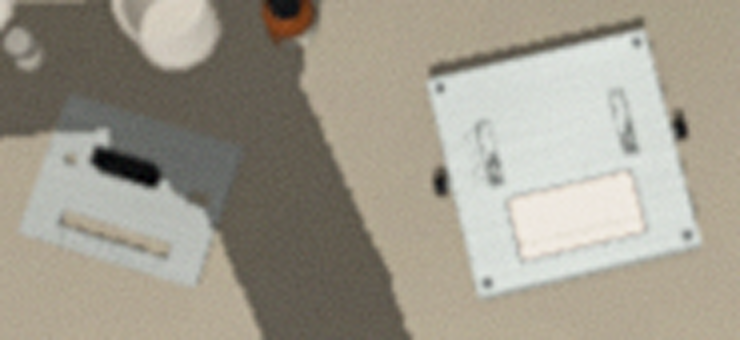

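View pics/scene1.png

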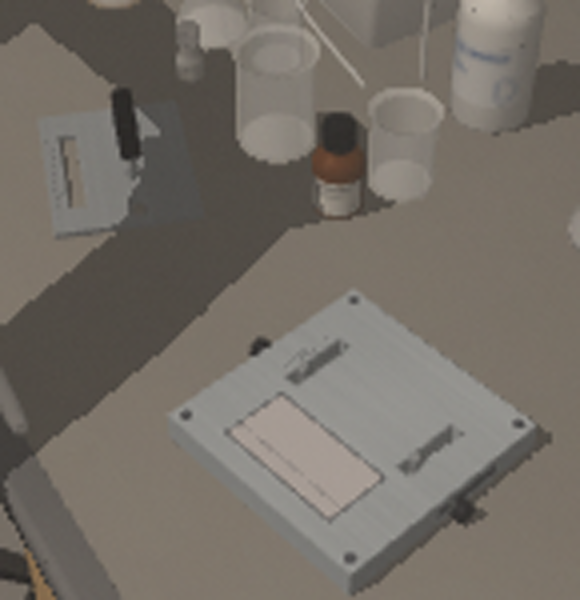

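```bash
cat >> h.py <<'E'
from scipy.optimize import least_squares
def fit(obs,x0):
    # obs: list of (cam, local Nx3, uv Nx2)
    def w(x,L): return np.c_[R.from_euler('z',x[2]).apply(L)[:,:2]+x[:2],L[:,2]]
    f=lambda x: np.concatenate([(proj(c,w(x,L))-uv).ravel() for c,L,uv in obs])
    s=least_squares(f,x0); return s.x, np.sqrt(np.mean(s.fun**2)), w
def T(c): return np.array([125,155])+(np.array(c,float)+.5)/4-.5
def S(c): return np.array([180,110])+(np.array(c,float)+.5)/4-.5
E
python3 - <<'E'
from h import *
J=np.array([[90,90,24],[90,-90,24],[-90,-90,24],[-90,90,24]])/1e3
M=np.array([[50,75,5],[50,-75,5],[-70,-75,5],[-70,75,5]])/1e3
tj=T([(431,80),(648,32),(700,243),(480,297)]); sj=S([(355,290),(540,428),(350,580),(170,415)])
tm=T([(72,97),(240,147),(196,285),(20,232)]); sm=S([(170,103),(203,217),(57,236),(40,115)])
for nm,o in(("jt",[("top",J,tj)]),("js",[("scene",J,sj)]),("j",[("top",J,tj),("scene",J,sj)]),
 ("mt",[("top",M,tm)]),("ms",[("scene",M,sm)]),("m",[("top",M,tm),("scene",M,sm)])):
    x,e,w=fit(o,[.54,0,0]); print(nm,x.round(4),round(e,2))
    if nm=="j": jx=x
    if nm=="m": mx=x
for cam,uv in(("top",T([(441,182),(680,125)])),("scene",S([(262,346),(465,508)]))):
    P=onplane(cam,uv,.009)[:,:2]; print(cam,"nuts local",(R.from_euler('z',-jx[2]).apply(np.c_[P-jx[:2],[0,0]])*1e3).round(1).tolist())
for cam,uv in(("top",T([(126,166)])),("scene",S([(122,92)]))):
    P=onplane(cam,uv,.064)[:,:2]; print(cam,"handle top local",(R.from_euler('z',-mx[2]).apply(np.c_[P-mx[:2],[0]])*1e3).round(1).tolist())
s=status.read_state(); print(R.from_quat(s['tcp_rot']).as_matrix().round(3))
E
```

```text
jt [ 0.5507 -0.1323  0.2044] 0.36
js [ 0.5493 -0.1309  0.2058] 0.28
j [ 0.5498 -0.1315  0.205 ] 0.4
mt [ 0.5492  0.2119 -0.3172] 0.6
ms [ 0.5472  0.2142 -0.3252] 0.75
m [ 0.5481  0.2127 -0.321 ] 0.76
top nuts local [[9.8, 98.2, 0.0], [12.1, -99.6, 0.0]]
scene nuts local [[9.4, 107.2, 0.0], [11.6, -94.3, 0.0]]
top handle top local [[-0.5, -4.3, 0.0]]
scene handle top local [[0.3, 20.5, 0.0]]
[[-0.966  0.258  0.   ]
 [ 0.258  0.966 -0.   ]
 [-0.     0.    -1.   ]]
```

```bash
cat > g.py <<'E'
import sys
from h import *
# usage: g.py x y z yaw(of tool y axis)  -> needed move in tool axes
x,y,z,yaw=map(float,sys.argv[1:5]); s=status.read_state(); m=R.from_quat(s['tcp_rot'])
t=np.array([[np.sin(yaw),-np.cos(yaw),0],[np.cos(yaw),np.sin(yaw),0],[0,0,-1]]).T
t[:,0]=np.cross(t[:,1],t[:,2])
print('cm',(m.inv().apply(np.array([x,y,z])-s['ee_pos'])*100).round(2),'turn',(m.inv()*R.from_matrix(t)).as_rotvec().round(4),'F',np.round(s['wrist_force'],2),'t',s['clock'],'pos',np.round(s['ee_pos'],4),s['finger_gap'])
E
A='[-3.16,-1.85,0,0,0,0]'
for i in 1 2 3; do python3 -m crank '[[[-3.16,-1.85,0,0,0,0],[-3.16,-1.85,0,0,0,0],[-3.16,-1.85,0,0,0,0],[-3.16,-1.85,0,0,0,0],[-3.16,-1.85,0,0,0,0]]]' 0 40; done
for i in 1 2; do python3 -m crank '[[[0,0,0,0,0,0.125],[0,0,0,0,0,0.125],[0,0,0,0,0,0.125],[0,0,0,0,0,0.125],[0,0,0,0,0,0.125]]]'; done
python3 -m crank '[[[0,0,0,0,0,0.125],[0,0,0,0,0,0.125],[0,0,0,0,0,0.125],[0,0,0,0,0,0],[0,0,0,0,0,0]]]'
python3 g.py .5481 .2127 .13 -.321
```

```text
clock: 1.42
ee_pos: [0.291, 0.4724, 0.2315]
tcp_rot: [0.13, 0.992, 0.0, 0.0]
wrist_force: [1.5, 0.2, 0.3]
finger_gap: 0.0854
gripper_force: 0.0
clock: 1.83
ee_pos: [0.4199, 0.3422, 0.2316]
tcp_rot: [0.13, 0.992, 0.0, 0.0]
wrist_force: [0.2, 0.3, 0.3]
finger_gap: 0.0858
gripper_force: 0.0
clock: 2.25
ee_pos: [0.5487, 0.2121, 0.2316]
tcp_rot: [0.13, 0.992, 0.0, 0.0]
wrist_force: [0.3, 0.2, -0.3]
finger_gap: 0.0853
gripper_force: 0.0
clock: 2.67
ee_pos: [0.5477, 0.2134, 0.2313]
tcp_rot: [0.431, 0.902, 0.0, -0.0]
wrist_force: [-0.0, 0.2, -0.2]
finger_gap: 0.0853
gripper_force: 0.0
clock: 3.08
ee_pos: [0.5476, 0.2136, 0.2314]
tcp_rot: [0.688, 0.726, 0.0, -0.0]
wrist_force: [0.9, -0.4, -0.5]
finger_gap: 0.0853
gripper_force: 0.0
clock: 3.5
ee_pos: [0.5475, 0.2137, 0.2313]
tcp_rot: [0.808, 0.589, -0.0, 0.0]
wrist_force: [-0.7, 0.3, -0.6]
finger_gap: 0.0855
gripper_force: 0.0
cm [-0.08  0.09 10.13] turn [0.0001 0.0001 0.0102] F [-0.73  0.29 -0.65] t 3.5 pos [0.5475 0.2137 0.2313] 0.08553168013673539
```

```bash

python3 -m crank '[[[-0.08,0.09,3,0,0,0.01],[0,0,3,0,0,0],[0,0,3,0,0,0],[0,0,3,0,0,0],[0,0,2,0,0,0]]]' >/dev/null
python3 -m crank '[[[0,0,2,0,0,0],[0,0,2,0,0,0],[0,0,1.5,0,0,0],[0,0,0.6,0,0,0],[0,0,0,0,0,0]]]'
python3 g.py .5481 .2127 .03 -.321
python3 - <<'E'
from h import *
p,d=viewer.read_camera("scene"); cv2.imwrite("pics/s2.png",cv2.resize(p[90:220,150:300],None,fx=4,fy=4,interpolation=cv2.INTER_CUBIC)[:,:,::-1])
E
```

```text
clock: 4.33
ee_pos: [0.5473, 0.2121, 0.029]
tcp_rot: [0.811, 0.585, -0.001, -0.0]
wrist_force: [-0.6, 0.3, 0.1]
finger_gap: 0.0853
gripper_force: 0.0
cm [ 0.08  0.06 -0.1 ] turn [-0.0019  0.0017 -0.0012] F [-0.56  0.32  0.06] t 4.3333 pos [0.5473 0.2121 0.029 ] 0.08532395034187627
```

View pics/s2.png

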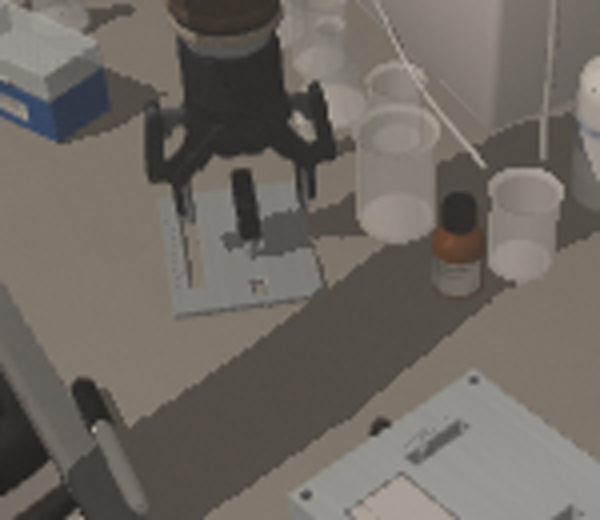

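The open fingers straddle the black handle (crop ~240,200). Grip and lift.

```bash

python3 -m crank '[[[0,0,0,0,0,0],[0,0,0,0,0,0],[0,0,0,0,0,0],[0,0,0,0,0,0],[0,0,0,0,0,0]]]' 1 70 >/dev/null
python3 -m crank '[[[0,0,0,0,0,0],[0,0,0,0,0,0],[0,0,0,0,0,0],[0,0,0,0,0,0],[0,0,0,0,0,0]]]'
python3 -m crank '[[[0,0,-0.5,0,0,0],[0,0,-1,0,0,0],[0,0,-2,0,0,0],[0,0,-2.5,0,0,0],[0,0,-2.5,0,0,0]]]'
python3 g.py .56 -.131 .115 .205
```

```text
clock: 5.22
ee_pos: [0.5483, 0.2127, 0.0305]
tcp_rot: [0.812, 0.583, 0.0, -0.0]
wrist_force: [-0.7, 0.5, 4.2]
finger_gap: 0.015
gripper_force: 69.2
clock: 5.63
ee_pos: [0.5477, 0.2118, 0.1161]
tcp_rot: [0.812, 0.583, -0.001, 0.0]
wrist_force: [0.3, -0.0, -2.0]
finger_gap: 0.015
gripper_force: 68.5
cm [-32.09  12.13   0.16] turn [-0.0012  0.0013 -0.5305] F [ 0.27 -0.01 -1.99] t 5.6333 pos [0.5477 0.2118 0.1161] 0.014951118162844992
```

```bash

for i in 1 2; do python3 -m crank '[[[-3.2,1.2,0,0,0,0],[-3.2,1.2,0,0,0,0],[-3.2,1.2,0,0,0,0],[-3.2,1.2,0,0,0,0],[-3.2,1.2,0,0,0,0]]]' >/dev/null; done
python3 -m crank '[[[0,0,0,0,0,-0.106],[0,0,0,0,0,-0.106],[0,0,0,0,0,-0.106],[0,0,0,0,0,-0.106],[0,0,0,0,0,-0.106]]]' >/dev/null
python3 -m crank '[[[0,0,1,0,0,0],[0,0,1,0,0,0],[0,0,0.5,0,0,0],[0,0,0,0,0,0],[0,0,0,0,0,0]]]'
python3 g.py .5537 -.1307 .09 .205
python3 - <<'E'
from h import *
p,d=viewer.read_camera("scene"); cv2.imwrite("pics/s3.png",cv2.resize(p[140:275,200:340],None,fx=4,fy=4,interpolation=cv2.INTER_CUBIC)[:,:,::-1])
p,d=viewer.read_camera("top"); cv2.imwrite("pics/t3.png",cv2.resize(p[140:240,215:315],None,fx=6,fy=6,interpolation=cv2.INTER_CUBIC)[:,:,::-1])
E
```

```text
clock: 7.3
ee_pos: [0.5592, -0.129, 0.0895]
tcp_rot: [0.632, 0.775, -0.001, -0.001]
wrist_force: [0.3, -0.3, -2.0]
finger_gap: 0.0154
gripper_force: 68.6
cm [-0.06 -0.57 -0.05] turn [-0.0017 -0.0002 -0.0015] F [ 0.27 -0.3  -1.97] t 7.3 pos [ 0.5592 -0.129   0.0895] 0.015396240334973268
```

View pics/s3.png

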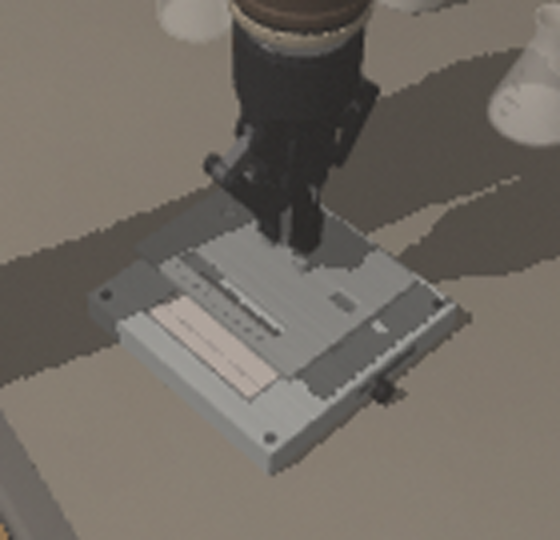

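View pics/t3.png

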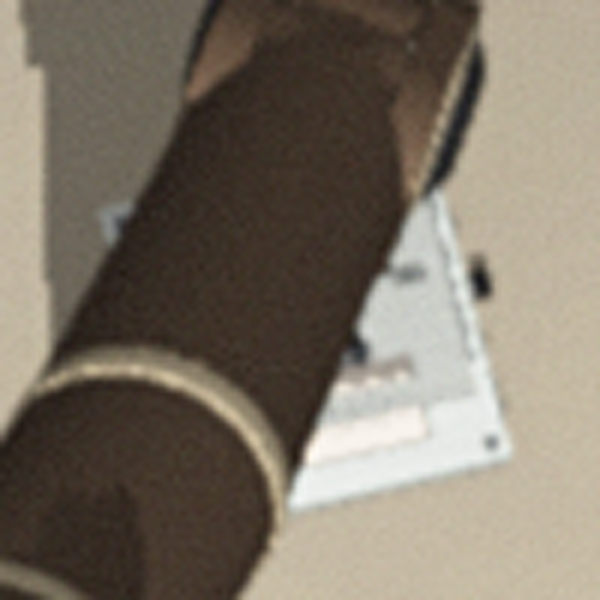

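The scene crop shows the mask held over the jig, slot to the white plate's side; mask corners at about (290,380), (418,283), (160,263), oblong hole (343,300).

```bash
python3 - <<'E'
from h import *
L=np.array([[-70,-75,0],[50,-75,0],[-70,75,0],[0,-55,0],[-47.5,-45.5,0]])/1e3
uv=np.array([200,140])+(np.array([(290,380),(418,283),(160,263),(343,300),(280,332)],float)+.5)/4-.5
for z in(.056,.060,.064,.068):
    l=L.copy(); l[:,2]=z; x,e,w=fit([("scene",l,uv)],[.55,-.13,.2])
    print(z,x.round(4),round(e,2), (proj("scene",w(x,l))-uv).round(1).tolist())
s=status.read_state(); print(s['ee_pos'],R.from_quat(s['tcp_rot']).as_matrix()[:,1])
# depth check of mask plane
p,d=viewer.read_camera("scene"); u=np.array([(u,v) for u in range(265,278) for v in range(215,225)]); e,ry=rays("scene",u); P=e+ry*d[u[:,1],u[:,0]][:,None]; print(np.median(P,0))
A=np.c_[P[:,:2],np.ones(len(P))]; print(np.percentile(P[:,2],[10,50,90]))
E
```

```text
0.056 [ 0.5644 -0.1265  0.1937] 2.17 [[0.7, 0.3], [1.2, 0.3], [-5.0, -3.6], [1.4, 1.4], [1.6, 0.7]]
0.06 [ 0.5626 -0.1291  0.1933] 2.24 [[0.7, 0.4], [1.3, 0.2], [-5.2, -3.7], [1.4, 1.4], [1.6, 0.8]]
0.064 [ 0.5607 -0.1318  0.1928] 2.32 [[0.7, 0.5], [1.5, 0.2], [-5.4, -3.8], [1.5, 1.3], [1.5, 0.8]]
0.068 [ 0.5588 -0.1344  0.1924] 2.4 [[0.7, 0.6], [1.7, 0.2], [-5.6, -3.9], [1.6, 1.3], [1.5, 0.8]]
[ 0.55983138 -0.12907676  0.09026269] [ 9.79225995e-01  2.02771843e-01 -1.77075470e-04]
[ 0.53372218 -0.17308249  0.06477303]
[0.02564429 0.06477303 0.06687761]
```

```bash
python3 - <<'E'
from h import *
L=np.array([[-70,-75,0],[50,-75,0],[0,-55,0],[-47.5,-45.5,0]])/1e3
uv=np.array([200,140])+(np.array([(290,380),(418,283),(343,300),(280,332)],float)+.5)/4-.5
for z in(.0635,.065):
    l=L.copy(); l[:,2]=z; x,e,w=fit([("scene",l,uv)],[.55,-.13,.2])
    print(z,x.round(4),round(e,2), (proj("scene",w(x,l))-uv).round(1).tolist())
j=np.array([.5493,-.1309,.2058]); s=status.read_state(); print(s['ee_pos'][:2])
for jj,m in((j,x[:2]),(np.array([.5498,-.1315,.205]),np.array(s['ee_pos'][:2]))):
    print('in jig mm',(R.from_euler('z',-jj[2]).apply([*(m-jj[:2]),0])*1e3).round(1))
E
```

```text
0.0635 [ 0.5587 -0.1278  0.2024] 0.39 [[-0.5, -0.2], [0.0, -0.6], [0.2, 0.6], [0.3, 0.2]]
0.065 [ 0.5579 -0.1287  0.2028] 0.39 [[-0.5, -0.2], [0.1, -0.7], [0.2, 0.6], [0.3, 0.2]]
[ 0.55997104 -0.12906526]
in jig mm [8.9 0.4 0. ]
in jig mm [10.5  0.3  0. ]
```

```bash

python3 -m crank '[[[-0.04,-0.3,0,0,0,0],[0,-0.3,0,0,0,0],[0,0,0.8,0,0,0],[0,0,0.8,0,0,0],[0,0,0.6,0,0,0]]]' |egrep 'ee_pos|wrist'
python3 -m crank '[[[0,0,0.3,0,0,0],[0,0,0.1,0,0,0],[0,0,0.1,0,0,0],[0,0,0.1,0,0,0],[0,0,0,0,0,0]]]' |egrep 'ee_pos|wrist'
python3 -m crank '[[[0,0,0.1,0,0,0],[0,0,0.1,0,0,0],[0,0,0.1,0,0,0],[0,0,0.1,0,0,0],[0,0,0,0,0,0]]]'
python3 g.py .5537 -.1307 .06 .205
```

```text
ee_pos: [0.5536, -0.1305, 0.0672]
wrist_force: [-0.4, 0.3, -1.9]
ee_pos: [0.5541, -0.1307, 0.0623]
wrist_force: [0.7, -0.5, -1.7]
clock: 8.7
ee_pos: [0.5539, -0.1305, 0.0581]
tcp_rot: [0.631, 0.776, 0.0, -0.0]
wrist_force: [0.7, -0.3, -2.1]
finger_gap: 0.0148
gripper_force: 68.7
cm [-0.01 -0.03 -0.19] turn [-0.     -0.0002  0.0001] F [ 0.66 -0.35 -2.14] t 8.7 pos [ 0.5539 -0.1305  0.0581] 0.014843669958968145
```

```bash

for i in 1 2; do python3 -m crank '[[[0,0,0.05,0,0,0],[0,0,0.05,0,0,0],[0,0,0,0,0,0],[0,0,0,0,0,0],[0,0,0,0,0,0]]]' |egrep 'ee_pos|wrist'; done
python3 - <<'E'
from h import *
p,d=viewer.read_camera("scene"); cv2.imwrite("pics/s4.png",cv2.resize(p[165:265,215:325],None,fx=5,fy=5,interpolation=cv2.INTER_CUBIC)[:,:,::-1])
u=np.array([(u,v) for u in range(265,278) for v in range(217,235)]); e,ry=rays("scene",u); P=e+ry*d[u[:,1],u[:,0]][:,None]
print(np.percentile(P[:,2],[10,30,50,70,90]))
E
```

```text
ee_pos: [0.554, -0.1305, 0.0573]
wrist_force: [0.3, 1.7, -1.8]
ee_pos: [0.5539, -0.1306, 0.0562]
wrist_force: [1.3, 1.3, -1.7]
[0.02894664 0.03040517 0.03122825 0.03208774 0.03351652]
```

View pics/s4.png

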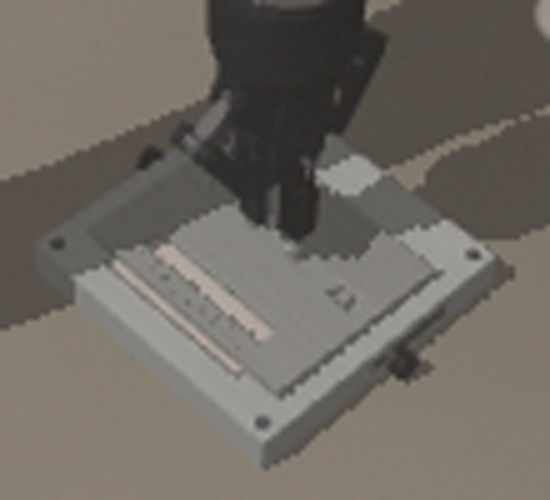

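The mask's underside is already at ~26 mm, with no vertical force, and a pin shows in the oblong hole (crop 342,297): the holes have come down over the pins. I continue down gently.

```bash

for i in 1 2 3 4; do python3 -m crank '[[[0,0,0.05,0,0,0],[0,0,0.05,0,0,0],[0,0,0,0,0,0],[0,0,0,0,0,0],[0,0,0,0,0,0]]]' |egrep 'ee_pos|wrist'; done
```

```text
ee_pos: [0.554, -0.1306, 0.0552]
wrist_force: [-0.4, 0.9, -1.1]
ee_pos: [0.554, -0.1306, 0.0545]
wrist_force: [-0.9, 3.3, 3.7]
ee_pos: [0.554, -0.1306, 0.0533]
wrist_force: [-1.5, 2.3, 4.8]
ee_pos: [0.554, -0.1306, 0.0523]
wrist_force: [-0.9, 3.2, 5.1]
```

```bash

python3 -m crank '[[[0.04,0,0.1,0,0,0],[0,0,0.1,0,0,0],[0,0,0,0,0,0],[0,0,0,0,0,0],[0,0,0,0,0,0]]]' |egrep 'ee_pos|wrist'
python3 -m crank '[[[0,0,-0.1,0,0,0],[0,0,-0.1,0,0,0],[0,0,-0.1,0,0,0],[0,0,0,0,0,0],[0,0,0,0,0,0]]]' 0 |egrep 'ee_pos|wrist'
python3 -m crank '[[[0,0,0,0,0,0],[0,0,0,0,0,0],[0,0,0,0,0,0],[0,0,0,0,0,0],[0,0,0,0,0,0]]]' 0 |egrep 'gap|wrist'
for i in 1 2; do python3 -m crank '[[[0,0,-2,0,0,0],[0,0,-3,0,0,0],[0,0,-3,0,0,0],[0,0,-2,0,0,0],[0,0,0,0,0,0]]]' |egrep 'ee_pos|wrist';done
python3 - <<'E'
from h import *
p,d=viewer.read_camera("scene"); cv2.imwrite("pics/s5.png",cv2.resize(p[165:265,215:325],None,fx=5,fy=5,interpolation=cv2.INTER_CUBIC)[:,:,::-1])
for a,b in(((262,275),(217,235)),((240,262),(205,215)),((278,295),(212,220))):
    u=np.array([(u,v) for u in range(*a) for v in range(*b)]); e,ry=rays("scene",u); P=e+ry*d[u[:,1],u[:,0]][:,None]
    print(np.percentile(P[:,2],[10,50,90]).round(4))
E
```

```text
ee_pos: [0.554, -0.1306, 0.0504]
wrist_force: [-1.2, 2.0, 6.2]
ee_pos: [0.5538, -0.1306, 0.0532]
wrist_force: [0.5, 0.2, 0.3]
wrist_force: [0.1, 0.0, -0.9]
finger_gap: 0.0853
ee_pos: [0.5563, -0.1311, 0.1577]
wrist_force: [0.9, 0.1, 0.9]
ee_pos: [0.5558, -0.131, 0.2574]
wrist_force: [0.6, -0.3, -0.0]
[0.026  0.0298 0.0314]
[0.0279 0.0299 0.0318]
[0.0283 0.0302 0.0319]
```

View pics/s5.png

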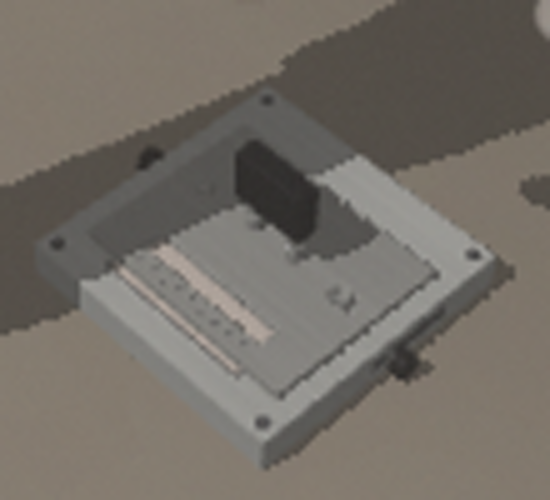

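The mask lies flush (top face at ~30 mm everywhere), the pin shows in the oblong hole (crop 342,297), and the gripper is clear.

```bash
python3 -c "
from cell import finish_job; print(finish_job())"
```

```text
the job is handed in; nothing more can be done
None
```

The mask is flush on the jig's deck with its slot on the white plate's side, released, and the job is handed in. The holes went straight over the pins on the way down, so the sliding step wasn't needed, and wrist force readings stayed under about 7 N.

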